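# Wedge a glass terrarium fast in its gluing jig

## Task

Clamp the glass terrarium in the gluing jig: the sliding bar has to press it square against the fence, and the thumb wedge has to be slid along its ramp, in behind the bar, until it jams the bar tight and stays jammed when you let go. Leave everything else on the table where it is, and do not tip or lift the terrarium.

Things in the scene. Friction and masses are not known exactly. Their poses are not given: they have to be found in the camera images.
- jig: gluing jig, fixed to the table: grey laminated board 270 (jig x) x 360 (jig y) x 12 mm thick, carrying fence, ramp and sliding bar. Origin on the table under it; the board spans jig x -150 to +120 mm, jig y -140 to +220 mm. All stand on the board: fence on the +x side, then terrarium, bar, wedge channel, and the ramp on the -x side
- fence (a point): middle of the top edge of the fence's face. The fence is a wooden block 45 mm high above the board, 150 mm long along jig y; its face looks to jig -x at jig x = +90 mm
- ramp (a point): middle of the top edge of the ramp's face, at jig (x -81, y +85) mm. The ramp is a wooden rail 230 mm long, 24 mm high above the board, on a black rubber strip and a back stop; it gives about 1 mm per 4 N in jig -x, 7 mm at most. Its face looks towards the bar and slopes 16 mm in jig x per 100 mm of jig y: the channel between it and the bar narrows towards -y
- jam (a point): point on the board, at jig (x -50, y +15) mm, where the wedge's origin comes when the wedge first touches both ramp and closed bar; a firm push of 15 to 25 N towards jig -y drives it some 10 to 30 mm farther as the ramp's rubber gives, and jams it; friction then holds it
- bar: sliding bar, wood, 30 (jig x) x 180 (jig y) x 24 mm high; origin at the centre of its underside. Slides only along jig x, from jig x = -45 (right back) to 0 mm, with about 1.5 N of friction, and stays where left. Centre at jig y = -17 mm. Its origin is at jig x = -15 mm when the terrarium is held against the fence. While back it blocks the wedge's channel
- bar_grip (a point): middle of the upright round wooden post on the bar, 20 mm in diameter, 40 mm tall, from 24 to 64 mm above the board; this point is 44 mm above the board, 55 mm to -y of the bar's centre; to push or pinch the bar by
- wedge: loose wooden thumb wedge, 90 g, lying on the board in the wide +y end of the channel: 90 mm long (its y), 24 mm high; its +x face is straight, to meet the bar's back, its -x face slopes to suit the ramp; 47 mm thick at the +y tail, 33 mm at the -y nose, 40 mm in the middle. Origin at the middle of its underside, 20 mm from both faces
- wedge_grip (a point): middle of the upright round wooden post on the wedge, 20 mm in diameter, 40 mm tall, from 24 to 64 mm above the board; this point is 44 mm above the wedge's origin; to pinch and slide it by
- terrarium: open-topped glass box with thin black metal edges, 90 x 90 x 75 mm tall, 300 g, standing loose on the board between bar and fence, a few mm off the fence and slightly askew; origin at the centre of its underside (at jig x = +45 mm when against the fence)
- glue: glue bottle: white plastic bottle with a grey cap, 40 mm in diameter, 110 mm tall, standing on the jig's board near its +y end; origin at the centre of its underside
- spare_frame: spare terrarium frame: an empty cube of black metal bars, 80 x 80 x 80 mm, without glass, standing on the table beside the jig; origin at the centre of its underside
- succulent: small succulent in a terracotta pot, 72 mm across and about 90 mm tall, beyond the jig; origin at the centre of its underside
- pebble_tub: clear plastic tub of pale pebbles, 120 x 100 x 50 mm, on the table; origin at the centre of its underside
- card_tray: shallow white card tray, 110 x 160 x 22 mm, on the table; origin at the centre of its underside
- brush: small brush, 170 mm long, lying on the table; origin under its middle

How it is judged:
At the end, for the whole second after the job is handed in: The wedge, flat on the board (within 6 mm and 0.1 rad), presses on the bar and the bar on the terrarium, each with more than 3 N, with nothing holding them; the terrarium stands on the board, against the fence within 4 mm and square to the jig within 0.05 rad; wedge and terrarium are at rest (contact force between wedge and bar above 3 N and contact force between bar and terrarium above 3 N and x of terrarium in the frame of jig above 0.041 m and angle between the x axis of terrarium and the x axis of jig, either way round below 0.05 rad and angle between terrarium's own z axis and vertical below 0.05 rad and z of terrarium in the frame of jig below 0.016 m and angle between wedge's own z axis and vertical below 0.1 rad and z of wedge in the frame of jig below 0.018 m and linear speed of each of wedge, terrarium below 0.01 m/s); the robot touches nothing.
It fails at once if the terrarium is tipped (over 0.3 rad) or lifted (over 20 mm) (angle between terrarium's own z axis and vertical above 0.3 rad or z of terrarium in the frame of jig above 0.032 m).
It fails at once if a bystander is moved more than 40 mm (distance of any of glue, spare_frame, succulent, pebble_tub, card_tray, brush from where it was at the start of the episode above 0.04 m).
It also fails if it takes over 42 s, if anything falls off the work surface, if the arm or the gripper's body presses on something with over 40 N, if the wrist force passes 120 N, or if a joint passes its speed limit or range.

## Robot

A 6-joint arm with a two-finger parallel gripper is mounted at the origin on the work surface. World frame = base frame: x ahead of the robot, y to its left, z up, the work surface at z = 0. Lengths are in m, angles in rad, forces in N, time in s.
With the tool pointing down it reaches from about 0.275 to 0.825 m from the base axis. Payload 4.9 kg.
Tool frame: the origin (TCP) lies midway between the tips of the shut fingers; the grasp point (between the pads) lies 19 mm behind it (bot.grip_depth is the distance from the TCP to the grasp point, in m); y points along the fingers, x is the direction in which the jaws open and shut, and the axes are right-handed (so a half turn about y gives the same grasp; the last joint's range is limited). The gripper opens to 85 mm and grips with 20 to 120 N. Pads are 22 mm wide; open, the fingers measure 114 mm over their backs; the gripper's body (76 mm by 85 mm) begins 54 mm behind the grasp point. The pads swing forward as they close: fully open they stand 13 mm farther back than shut.
Start: joints at [1.154, 0.326, -0.193, 1.052, 0, 1.437], TCP at [0.153, 0.528, 0.231] pointing down, gripper open.
Joint ranges: [-2.65, 2.65], [-0.97, 1.79], [-1.3, 1.35], [-1.93, 2.1], [-1.47, 1.37], [-3.14, 3.14]. Speed limits (rad/s): [2.57, 2.57, 3.14, 3.14, 3.14, 3.14].

## Interface

Orientations are given as a unit quaternion [w, x, y, z].
In Python, from cell import bot gives the robot as it stands. Calls block until the motion is done:
- bot.move_pose(position, orientation): joint-space move of the TCP to a pose.
- bot.move_linear(position, speed=0.15, rotation=None, until_force=None): straight line of the TCP; rotation=None keeps the orientation; speed is the mean speed in m/s. With until_force (N) it stops when the force on the tool has changed by that much, and returns True; else False.
- bot.goto_joints(angles): joint-space move.
- bot.set_gripper(opening, grasp_force=None): opening from 0.0 (shut) to 1.0 (fully open); grasp_force is the grip in N (None keeps the last); returns when the fingers have stopped.
- bot.wait(seconds).
- bot.solve_ik(position, orientation): joint angles nearest the present ones, or None.
- bot.camera(name): name is "side" or "top"; returns the picture (400x640x3 uint8, red, green, blue); there is no depth.
- bot.calibration(name): a dict with "mtx" (3x3 intrinsics, pixels), "k1" (the pictures are not rectified: a ray, as slopes to the right and down, at radius r is drawn at 1 + k1 r^2 times it, then the intrinsics apply), "extrinsics" (4x4, takes a point from world to camera coordinates). Camera axes: x right, y down, z forward; pixel columns grow to the right and rows downward; lengths in m; the calibration is good to about 2 mm. A picture is of the moment at which its call begins. calibration takes no time and is no camera call.
A pose or a line that the arm cannot do raises bot.PlanningError and nothing moves.
- bot.close_job(): hands the job in, once; it reports no verdict.
Trained networks look in the newest picture that a camera, given by its name, has taken for a name from the list of things; names that differ only in an ending like _2 or _b are one class to them, and where a whole thing is asked for, a point or a joint stands for the part that bears it (a point fixed in the world has none). Each returns a list of dicts, best first, with "confidence" (0 to 1); they miss things now and then, are a little off and sometimes report something else, mostly with a low value. They report only what shows in the picture. A call takes as long as a camera call.
- bot.search_frame(camera, thing): "bbox" ([left, top, width, height] in pixels, round what is visible of it).
Readings, each from a call of its own:
- bot.read_clock(): time.
- bot.read_joint_positions(): joint angles.
- bot.read_joint_vel(): joint speeds.
- bot.read_joint_efforts(): joint torques, N m.
- bot.read_position(): TCP position.
- bot.read_tool_rot(): TCP orientation.
- bot.read_ft_force(): force on the tool from outside, world axes, zero at the start.
- bot.read_moment(): the same for the moment, N m.
- bot.read_gripper_width(): opening from 0.0 (shut) to 1.0 (fully open).
Only numpy, scipy, OpenCV 4.12 (cv2) and the standard library are available. Lean on these libraries where they do the work, as an engineer would, in place of code of your own. Each camera call takes 0.05 s, during which the arm holds its last target. There are 200 camera calls.

## Working session

There is one attempt and no reset: what is moved stays moved. The work goes in short steps, each a Python script; the robot and the scene stay as the last script left them, time stands still between calls to the robot, and variables do not carry over. Pictures are saved under pics/ and viewed, about 8 in all and at most 12, crops included, and the job is handed in when it is done.

```bash
ls; mkdir -p pics; cat > h.py <<'E'
from cell import bot
import numpy as np, cv2
def snap(cam,name):
    im=bot.camera(cam); cv2.imwrite(f'pics/{name}.png',cv2.cvtColor(im,cv2.COLOR_RGB2BGR)); return im
def K(cam):
    c=bot.calibration(cam); return np.array(c['mtx']),np.array([c['k1'],0,0,0,0.]),np.array(c['extrinsics'])
def proj(cam,P):
    M,d,E=K(cam); r,_=cv2.Rodrigues(E[:3,:3]); return cv2.projectPoints(np.atleast_2d(P).astype(float),r,E[:3,3],M,d)[0][:,0]
def ray(cam,uv):
    M,d,E=K(cam); n=cv2.undistortPoints(np.array([[uv]],float),M,d)[0,0]
    R=E[:3,:3]; return -R.T@E[:3,3], R.T@np.array([n[0],n[1],1])
def onz(cam,uv,z):
    o,v=ray(cam,uv); return o+v*(z-o[2])/v[2]
E
python3 - <<'E'
from h import *
for c in('top','side'):
    snap(c,c+'0'); print(c,'cam at',ray(c,(320,200)))
    for t in ['jig','fence','ramp','jam','bar','bar_grip','wedge','wedge_grip','terrarium','glue']:
        print(t,[(np.round(d['bbox']).tolist(),round(d['confidence'],2)) for d in bot.search_frame(c,t)[:2]])
print(bot.read_clock())
E
```

```text
pics
top cam at (array([ 0.41069667, -0.03805226,  1.17221091]), array([ 0.19619052,  0.00493   , -0.98065295]))
jig [([236.0, 161.0, 147.0, 119.0], 0.83), ([257.0, 219.0, 36.0, 20.0], 0.34)]
fence [([238.0, 160.0, 148.0, 117.0], 0.67)]
ramp [([242.0, 163.0, 143.0, 113.0], 0.72)]
jam [([237.0, 162.0, 146.0, 117.0], 0.9)]
bar [([303.0, 213.0, 66.0, 26.0], 0.93)]
bar_grip [([298.0, 214.0, 70.0, 22.0], 0.63)]
wedge [([254.0, 220.0, 39.0, 21.0], 0.78)]
wedge_grip [([258.0, 220.0, 34.0, 22.0], 0.8), ([160.0, 212.0, 64.0, 37.0], 0.21)]
terrarium [([319.0, 177.0, 39.0, 45.0], 0.95)]
glue [([258.0, 168.0, 22.0, 22.0], 0.58)]
side cam at (array([ 0.22808621, -0.87700489,  0.72019821]), array([ 0.35550685,  0.73354678, -0.57939912]))
jig [([247.0, 177.0, 126.0, 89.0], 0.74), ([320.0, 293.0, 78.0, 80.0], 0.52)]
fence [([250.0, 174.0, 120.0, 92.0], 0.88)]
ramp [([249.0, 175.0, 124.0, 89.0], 0.76), ([358.0, 180.0, 26.0, 30.0], 0.5)]
jam [([248.0, 173.0, 122.0, 91.0], 0.64)]
bar [([290.0, 199.0, 30.0, 47.0], 0.68)]
bar_grip [([292.0, 201.0, 26.0, 44.0], 0.7), ([250.0, 176.0, 122.0, 89.0], 0.35)]
wedge [([271.0, 177.0, 25.0, 25.0], 0.66), ([249.0, 177.0, 123.0, 90.0], 0.6)]
wedge_grip []
terrarium [([309.0, 190.0, 41.0, 42.0], 0.96)]
glue [([311.0, 156.0, 12.0, 31.0], 0.88)]
1.1
```

```bash
python3 - <<'E'
import cv2
a=cv2.imread('pics/top0.png')[145:295,220:420]; cv2.imwrite('pics/topc.png',cv2.resize(a,None,fx=4,fy=4,interpolation=cv2.INTER_CUBIC))
a=cv2.imread('pics/side0.png')[145:275,235:415]; cv2.imwrite('pics/sidec.png',cv2.resize(a,None,fx=4,fy=4,interpolation=cv2.INTER_CUBIC))
E
```

```text
(no output)
```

View pics/topc.png

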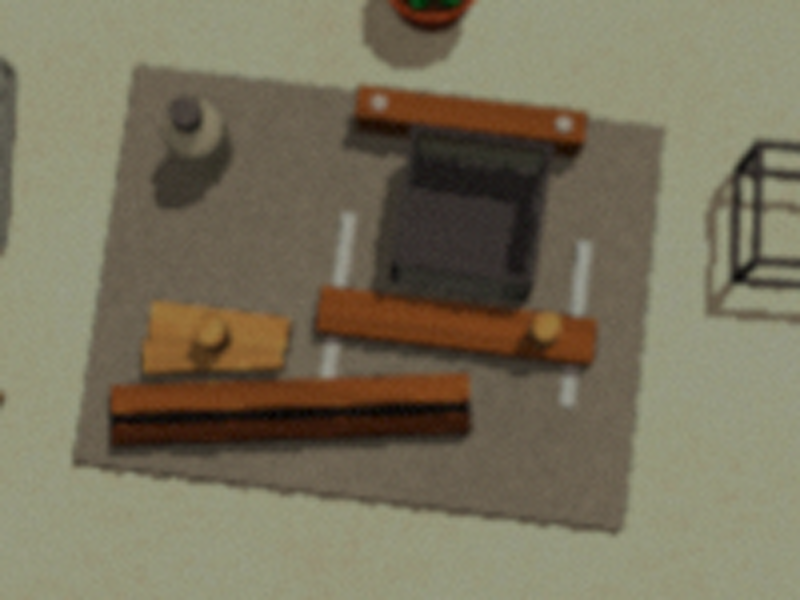

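View pics/sidec.png

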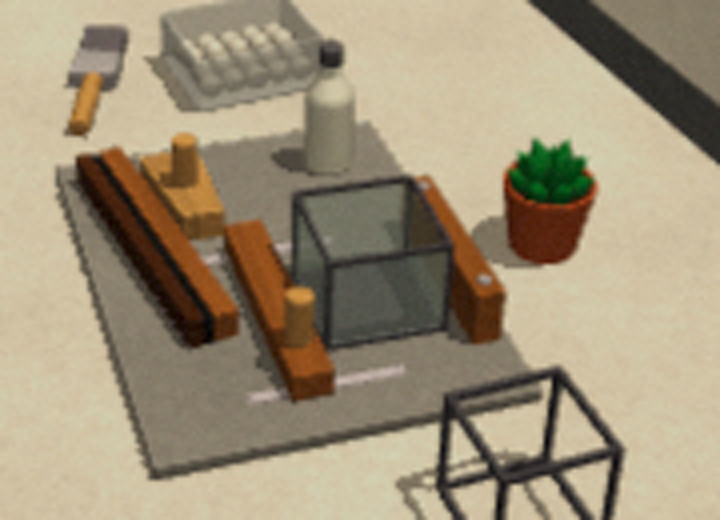

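View pics/top0.png

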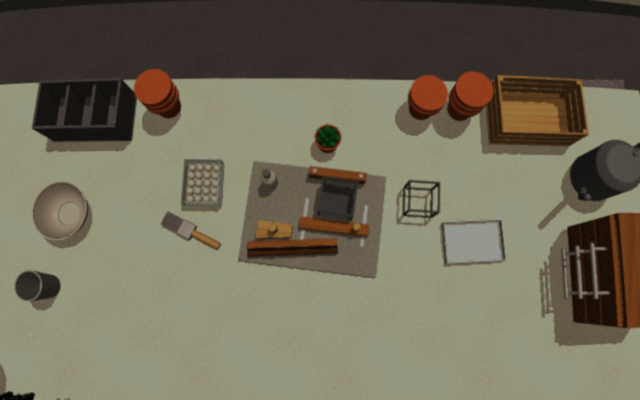

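The top crop shows the board with its corners at about (135,65), (663,128), (620,530) and (75,465). The bar's post top is at (547,325) and the wedge's post top at (213,328). In the side crop, the post tops are at (300,295) and (184,142). The channel is clear, and the glue bottle is well away from it.

```bash
cat >> h.py <<'E'
from scipy.optimize import least_squares
def cr(p,off): return (np.atleast_2d(p)+.5)/4-.5+np.array(off)
def J(p,q):
    c,s=np.cos(p[2]),np.sin(p[2]); q=np.atleast_2d(q).astype(float)
    return np.c_[p[0]+c*q[:,0]-s*q[:,1],p[1]+s*q[:,0]+c*q[:,1],q[:,2]]
def tri(a,b):
    A=[];y=[]
    for c,uv in(('top',a),('side',b)):
        o,v=ray(c,uv); v=v/np.linalg.norm(v); P=np.eye(3)-np.outer(v,v); A.append(P); y.append(P@o)
    return np.linalg.lstsq(np.vstack(A),np.hstack(y),rcond=None)[0]
E
python3 - <<'E'
from h import *
T=cr([[135,65],[663,128],[620,530],[75,465]],(220,145)); qT=np.array([[.12,.22,.012],[.12,-.14,.012],[-.15,-.14,.012],[-.15,.22,.012]])
S=cr([[152,472],[57,168],[540,394]],(235,145)); qS=np.array([[-.15,-.14,.006],[-.15,.22,.006],[.12,-.14,.006]])
f=lambda p:np.r_[(proj('top',J(p,qT))-T).ravel(),(proj('side',J(p,qS))-S).ravel()]
r=least_squares(f,[.55,0,0],loss='soft_l1'); p=r.x; print('jig',p,'res',np.round(f(p),1))
np.save('jig.npy',p)
inv=lambda P:np.array([[np.cos(p[2]),np.sin(p[2])],[-np.sin(p[2]),np.cos(p[2])]])@(P[:2]-p[:2])
for n,a,b in(('bar',(547,325),(300,295)),('wedge',(213,328),(184,142))):
    a=cr(a,(220,145))[0];b=cr(b,(235,145))[0]
    X=onz('top',a,.076);Y=onz('side',b,.076); t=tri(a,b)
    print(n,X,Y,t,'jig:',inv(X),inv(Y),inv(t))
# predicted with fit
for q in([-.081,.085,.036],[.09,0,.057]): print(proj('top',J(p,q)),proj('side',J(p,q)))
# gripper info
print(bot.read_tool_rot(),bot.read_position(),bot.grip_depth,bot.read_clock())
E
```

```text
jig [ 0.6052164  -0.05471636 -0.11347388] res [-0.6 -0.3  0.3 -0.   0.7  0.7 -1.2 -0.5 -0.1  0.2 -0.6  0.5  0.6 -0.1]
bar [ 0.56568785 -0.12323496  0.076     ] [ 0.56320803 -0.12693254  0.076     ] [ 0.56552081 -0.12329075  0.07281381] jig: [-0.03151593 -0.07255377] [-0.03356113 -0.07650836] [-0.03167558 -0.07262812]
wedge [0.56164082 0.08331778 0.076     ] [0.5565817  0.07738458 0.076     ] [0.56068411 0.0842571  0.07124097] jig: [-0.05892501  0.13221233] [-0.06327977  0.12574443] [-0.05998192  0.13303728]
[[291.61542864 239.58038147]] [[278.39540564 199.42477868]]
[[332.90240666 176.90143297]] [[342.70148   200.5797223]]
[-0.56547848  0.56547952  0.424537   -0.42454133] [0.153488   0.52816203 0.23128407] 0.0187 1.1
```

```bash
cat >> h.py <<'E'
from scipy.spatial.transform import Rotation as Ro
def quat(jaw):
    """tool down (tool y = -z world), jaws along world angle jaw; the half turn with the smaller joint move"""
    best=None;q0=np.array(bot.read_joint_positions());pos=[.55,0,.2]
    for a in(jaw,jaw+np.pi):
        x=np.array([np.cos(a),np.sin(a),0]);y=np.array([0,0,-1.])
        q=Ro.from_matrix(np.c_[x,y,np.cross(x,y)]).as_quat()[[3,0,1,2]]; s=bot.solve_ik(pos,q)
        if s is not None:
            d=np.abs(np.array(s)-q0).max()
            if best is None or d<best[0]: best=(d,q)
    return best[1]
p=np.load('jig.npy')
W=lambda x,y,z:J(p,[x,y,z])[0]
def inv(P): c,s=np.cos(p[2]),np.sin(p[2]); d=np.array(P[:2])-p[:2]; return np.round([c*d[0]+s*d[1],-s*d[0]+c*d[1],P[2]],4)
def F(): c,s=np.cos(p[2]),np.sin(p[2]); f=bot.read_ft_force(); return np.round([c*f[0]+s*f[1],-s*f[0]+c*f[1],f[2]],1)
E
python3 - <<'E'
from h import *
q=quat(p[2])
bot.move_pose(W(-.08,-.0725,.18),q)
bot.set_gripper(0.0)
print(bot.read_clock())
bot.move_linear(W(-.08,-.0725,.048),speed=.15)
print(F(),inv(bot.read_position()))
print(bot.move_linear(W(-.02,-.0725,.048),speed=.03,until_force=8))
print(F(),inv(bot.read_position()),bot.read_clock())
snap('side','s1')
E
python3 - <<'E'
import cv2
a=cv2.imread('pics/s1.png')[145:275,235:415]; cv2.imwrite('pics/s1c.png',cv2.resize(a,None,fx=4,fy=4,interpolation=cv2.INTER_CUBIC))
E
```

```text
4.4917
[0.2 1.1 0.1] [-0.0793 -0.0727  0.0487]
True
[0.6 0.7 0.2] [-0.0385 -0.0723  0.0472] 6.8667
```

View pics/s1c.png

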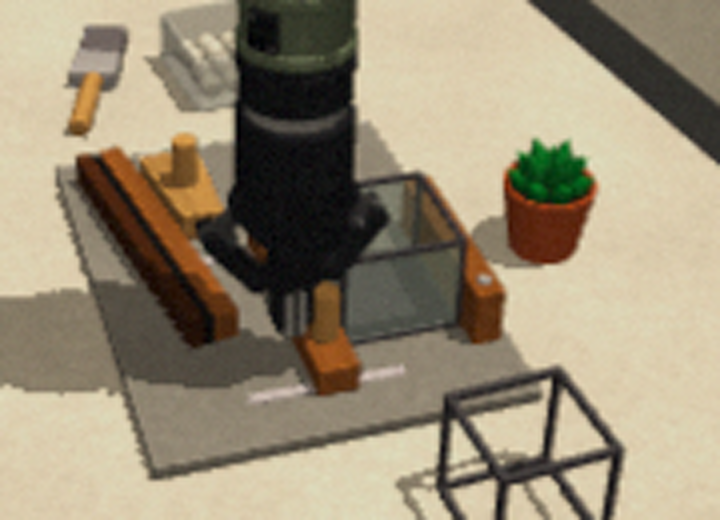

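The bar's post moved to (326,290), which puts the bar at about x = -14 mm, and the terrarium now stands against the fence. I'll seat it once more, then pinch the wedge.

```bash
python3 - <<'E'
from h import *
print(bot.move_linear(W(-.02,-.0725,.048),speed=.02,until_force=10),F(),inv(bot.read_position()))
bot.move_linear(W(-.07,-.0725,.06),speed=.15)
bot.move_linear(W(-.07,-.0725,.16),speed=.2)
q=quat(p[2]+np.pi/2)
bot.set_gripper(.6,grasp_force=30)
bot.move_pose(W(-.059,.132,.13),q)
bot.move_linear(W(-.059,.132,.043),speed=.12)
bot.set_gripper(0.)
print(bot.read_gripper_width(),F(),inv(bot.read_position()),bot.read_clock())
print(bot.move_linear(W(-.050,.03,.043),speed=.05,until_force=12),F(),inv(bot.read_position()))
print(bot.read_clock()); snap('side','s2'); snap('top','t2')
E
python3 - <<'E'
import cv2,numpy as np
f=lambda n,y,x:cv2.resize(cv2.imread(f'pics/{n}.png')[y:y+140,x:x+190],None,fx=3,fy=3,interpolation=cv2.INTER_CUBIC)[:, :400 if n[0]=='s' else 570]
a=cv2.imread('pics/s2.png')[145:275,235:385]; b=cv2.imread('pics/t2.png')[155:285,230:395]
cv2.imwrite('pics/c2.png',cv2.resize(np.hstack([a,b]),None,fx=2.5,fy=2.5,interpolation=cv2.INTER_CUBIC))
E
```

```text
True [-0.4  0.1 -0. ] [-0.0386 -0.0721  0.0463]
0.22461709988923245 [-1.2 -0.4  5.7] [-0.0583  0.1321  0.0439] 11.2583
False [0.2 1.5 5.5] [-0.049   0.0309  0.0439]
13.4583
```

View pics/c2.png

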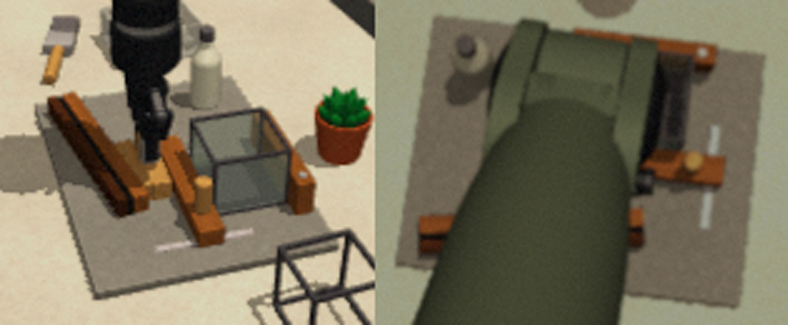

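The wedge is gripped and its nose is entering behind the bar. Next I push it in firmly.

```bash
python3 - <<'E'
from h import *
bot.move_linear(W(-.050,.031,.045),speed=.05); print(F())
for k in range(3):
    r=bot.move_linear(W(-.050,-.035,.045),speed=.025,until_force=20)
    print(r,F(),inv(bot.read_position()),bot.read_clock())
E
```

```text
[1.4 1.4 0.7]
True [1.5 0.2 1.6] [-0.0463 -0.0166  0.0459] 15.7083
True [0.5 0.9 2.8] [-0.0463 -0.0179  0.0457] 16.1583
True [1.1 2.  4.2] [-0.0464 -0.0181  0.0458] 16.5583
```

```bash
python3 - <<'E'
from h import *
bot.set_gripper(.6); print(F())
P=bot.read_position()
bot.move_linear([P[0],P[1],.16],speed=.12)
bot.move_pose(W(-.10,.30,.25),bot.read_tool_rot())
snap('side','s3'); snap('top','t3'); print(F(),bot.read_clock())
import cv2
a=cv2.imread('pics/s3.png')[145:275,235:385]; b=cv2.imread('pics/t3.png')[155:285,230:395]
cv2.imwrite('pics/c3.png',cv2.resize(np.hstack([a,b]),None,fx=2.5,fy=2.5,interpolation=cv2.INTER_CUBIC))
E
```

```text
[ 0.1 -0.4 -0.3]
[-0.5  1.3  0.4] 19.4333
```

View pics/c3.png

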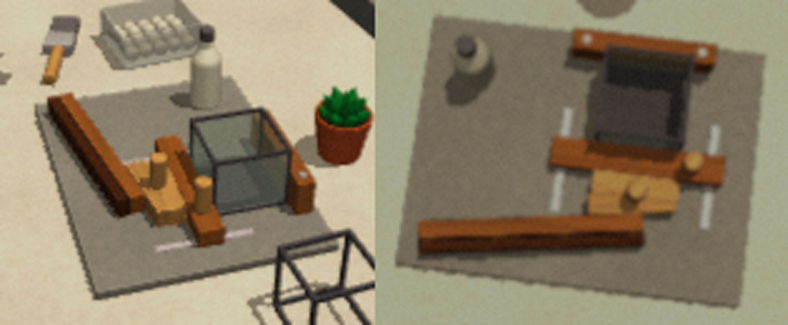

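```bash
python3 - <<'E'
from h import *
b=cv2.imread('pics/t3.png')[160:260,295:395]; a=cv2.imread('pics/s3.png')[180:255,270:370]
b=cv2.resize(b,(560,560),interpolation=cv2.INTER_CUBIC)
cv2.imwrite('pics/z3.png',b)
# wedge post / bar post tops from the combined crop
for n,uv in(('wedge',(637,186)),('bar',(693,160))):
    u=((uv[0]-375+.5)/2.5-.5+230,(uv[1]+.5)/2.5-.5+155); print(n,u,inv(onz('top',u,.076)))
for t in('wedge','bar','terrarium'): print(t,[(d['bbox'],round(d['confidence'],2)) for d in bot.search_frame('top',t)[:1]])
E
```

```text
wedge (334.5, 229.1) [-0.0462 -0.0198  0.076 ]
bar (356.9, 218.7) [-0.0135 -0.0719  0.076 ]
wedge [([315.2, 221.7, 37.6, 19.6], 0.61)]
bar [([238.5, 161.5, 145.9, 116.9], 0.62)]
terrarium [([320.3, 174.9, 35.3, 41.4], 0.76)]
```

View pics/z3.png

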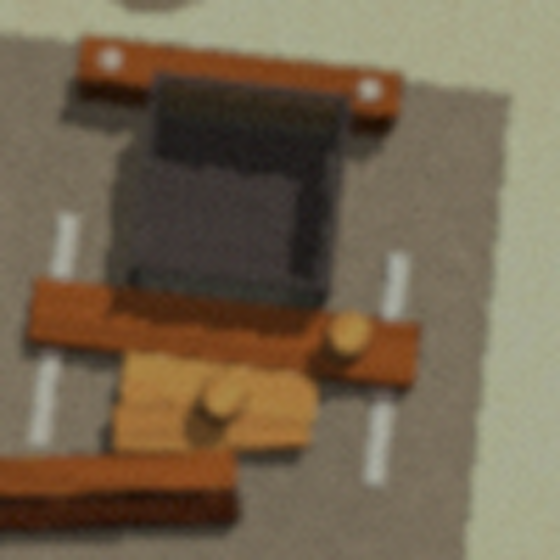

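Zoomed in, the wedge lies flush along the bar's back and bears on the ramp, whose rubber is squeezed. The terrarium's rim is parallel to the fence. I'll check for creep over a second, then hand in.

```bash
python3 - <<'E'
from h import *
bot.wait(1.0)
im=snap('top','t4'); old=cv2.cvtColor(cv2.imread('pics/t3.png'),cv2.COLOR_BGR2RGB)
g=lambda i:cv2.cvtColor(i[165:260,300:390],cv2.COLOR_RGB2GRAY).astype(np.float32)
print('shift px',cv2.phaseCorrelate(g(old)[50:80,10:55],g(im)[50:80,10:55]),'mean diff',np.abs(g(old)-g(im)).mean())
print(bot.read_clock()); bot.close_job()
E
```

```text
shift px ((0.6168004704655452, -0.09263496262899018), 0.9573325503313983) mean diff 1.8188304
20.6333
the job is handed in; nothing more can be done
```

```bash
python3 - <<'E'
import cv2,numpy as np
a,b=[cv2.imread(f'pics/{n}.png',0).astype(np.float32) for n in('t3','t4')]
for n,(y,x,h,w) in dict(wedge=(215,310,30,45),fence=(165,300,20,70),frame=(175,395,50,50),tray=(215,435,55,75)).items():
    print(n,cv2.phaseCorrelate(a[y:y+h,x:x+w],b[y:y+h,x:x+w],cv2.createHanningWindow((w,h),cv2.CV_32F)))
E
```

```text
wedge ((0.6251096893044092, -0.06582583829493949), 0.809910866772687)
fence ((-0.13501053691886966, -0.04637375020208978), 1.0744286153051588)
frame ((0.031050418066811858, 0.05827373506247113), 0.9079238101959228)
tray ((0.5763213406806074, 0.022382154170419), 1.0015463015238444)
```

The terrarium is clamped and I handed the job in at about 20.6 s of the 42 s allowed. No verdict came back, and I could not measure the contact forces on the bar and terrarium directly.

**What I did:**
- I located the jig from both cameras.
- I pushed the bar's post with shut fingers until it met the terrarium at the fence.
- I pinched the wedge's post, slid the wedge in behind the bar, and pushed it three times to 20 N towards jig -y. Then I let go and moved clear.

**Last checks:**
- **Bar:** it is at jig x of about -13.5 mm, where -15 mm is nominal and my measurement is good to about 2 mm.
- **Wedge:** it is at jig y of about -18 to -20 mm, about 33 to 35 mm past first touch (10 to 30 mm was expected). The second and third pushes moved it only 1.3 mm and 0.2 mm, and no force showed on the tool after release. In the picture it lies flush along the bar, with the ramp's rubber compressed.
- **Terrarium and bystanders:** the terrarium looks upright, against the fence and parallel to it. I saw no other object moved.

**One check disagreed:** comparing two pictures about a second apart, the wedge area shifted 0.6 px sideways. The fence and the spare frame stayed within 0.15 px, but the card tray, which was never touched, also shifted 0.58 px. I take it as image noise. If it were real creep, it would be about 1 mm towards the tight end. I found the tray's shift only after handing in, and I did not test the jam by pulling the wedge back.

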